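# Pack each syrup bottle in the carton of its size

## Robot

A 7-joint arm with a two-finger parallel gripper is mounted at the origin on the work surface. World frame = base frame: x ahead of the robot, y to its left, z up, the work surface at z = 0. Lengths are in m, angles in rad, forces in N, time in s.
With the tool pointing down it reaches from about 0.4 to 0.85 m from the base axis. Payload 4.5 kg.
Tool frame: the origin (TCP) lies midway between the tips of the shut fingers; the grasp point (between the pads) lies 19 mm behind it (env.grip_depth is the distance from the TCP to the grasp point, in m); z points along the fingers, y is the line along which they close (so a half turn about z gives the same grasp; the last joint's range is limited). The gripper opens to 85 mm and grips with 20 to 120 N. Pads are 22 mm wide; open, the fingers measure 114 mm over their backs; the gripper's body (76 mm by 85 mm) begins 54 mm behind the grasp point. The pads swing forward as they close: fully open they stand 13 mm farther back than shut.
Start: joints at [1.134, 0.689, -0.195, 1.565, 0.157, 0.902, -0.215], TCP at [0.284, -0.557, 0.231] pointing down, gripper open.
Joint ranges: [-3.01, 3.01], [-0.46, 2.08], [-1.47, 1.51], [0.13, 2.56], [-1, 4.14], [0.04, 2.09], [-2.66, 2.66]. Speed limits (rad/s): [2.57, 2.57, 3.14, 3.14, 3.14, 3.14, 3.14].

## Interface

Orientations are given as a rotation vector (axis times angle).
In Python, from station import status, viewer, finish_job, models, env gives the robot as it stands.
- The arm moves only by the shell command python3 -m handwheel 'ROWS'. ROWS is JSON, a list of rows, each an object with "linear": the shift along the tool's x, y, z in cm, a list of three; "angular": the turn, a rotation vector about the tool's x, y, z in degrees, a list of three; "gripper": the finger opening in cm, from 0 to 8.54. In form: [{"linear": [tx, ty, tz], "angular": [ax, ay, az], "gripper": gripper}, ...]. A call has 1 to 20 rows; each row is the pose to reach, as a shift and turn from the pose commanded when the call began, along the tool's axes at that moment; what a row does not reach only later rows make up. A row lasts 1/12 s, in which the tool goes at most 41.7 mm and 7.16 degrees, less where a joint would pass 70% of its speed; a pose out of reach is approached as far as the arm can. A call with a gripper value outside its range is refused whole. The fingers move at their own pace and stop on an object; the grip force is fixed at half the most. Time passes only in rows, so rows that repeat a pose let the fingers close. It gives the time, the measured TCP pose, the force, the opening and the grip force at its end, in the units of the state.
- status.read_state(): the state, without advancing time (a new reading comes with each control period).
- viewer.read_camera(name): name is "scene" or "top" or "wrist"; returns (picture, depth): 384x512x3 uint8, red, green, blue; 384x512 float32, m along the optical axis (not along the pixel's ray), 0 where there is no reading.
- viewer.get_calibration(name): a dict with "K" (3x3 intrinsics, pixels), "k1" (the pictures are not rectified: a ray, as slopes to the right and down, at radius r is drawn at 1 + k1 r^2 times it, then the intrinsics apply), "T" (4x4, takes a point from camera to world coordinates). Camera axes: x right, y down, z forward; pixel columns grow to the right and rows downward; lengths in m; the calibration is good to about 2 mm. A picture is of the moment at which its call begins: read the wrist's pose just before it. get_calibration takes no time and is no camera call; for the wrist camera it gives the pose at the moment of the call.
- finish_job(): hands the job in; it is judged then, once.
Trained networks look in the newest picture that a camera, given by its name, has taken for a name from the list of things; names that differ only in an ending like _2 or _b are one class to them, and where a whole thing is asked for, a point or a joint stands for the part that bears it (a point fixed in the world has none). Each returns a list of dicts, best first, with "confidence" (0 to 1); they miss things now and then, are a little off and sometimes report something else, mostly with a low value. They report only what shows in the picture. A call takes as long as a camera call. They do not tell look-alikes from the thing itself.
- models.recognise(camera, label): "point" ([column, row] in pixels, amid what is visible of it).
- models.silhouettes(camera, label): "region" (384x512 bool, what is visible of it) and "point" ([column, row] in pixels, amid what is visible of it).
- models.spot_point(camera, label): "point" ([column, row] in pixels: a listed point, or the origin of a listed thing).
The state is a dict: "time": time; "joint_pos": joint angles; "dq": joint speeds; "joint_torque": joint torques, N m; "eef_pos": TCP position; "orientation": TCP orientation; "force": force on the tool from outside, world axes, zero at the start; "moment": the same for the moment, N m; "opening": finger opening in m; "grasp_force": force on a finger pad.
Only numpy, scipy, OpenCV 4.12 (cv2) and the standard library are available. Lean on these libraries where they do the work, as an engineer would, in place of code of your own. Each camera call takes 0.05 s, during which the arm holds its last target. There are 200 camera calls.

## Task

Pack the four amber narrow-necked syrup bottles: stand each one upright on the bottom of the open carton of its own size, the smallest bottle in the smallest carton, the next in the next, and so on up to the largest. They are glass, so set them down gently and never drop one or knock one over, and leave the two squat wide-mouthed jars standing where they are.

Things in the scene. Friction and masses are not known exactly. Their poses are not given: they have to be found in the camera images.
- bottle_small: the smallest of four amber glass bottles with paper label and red screw cap, standing loose and upright: 66 mm tall, round body 30 mm in diameter; the top 30 mm is the narrow part, of which the uppermost 20 mm is the cap, 21 mm in diameter, the best place to grip (neck under it 17 mm); about 50 g in all (varies by a quarter). Origin at the centre of its underside, z up along the bottle
- carton_small: the smallest of four square open-topped brown cardboard cartons, fixed to the desk: 46 mm wide inside, walls 3 mm thick and 32 mm high above the desk, bottom 3 mm thick, four short flaps folded outwards and down reaching 14 mm beyond the outer walls just below the rim. Origin at the centre of its underside, on the desk; z up, x and y along its sides
- bottle_medium: the second smallest of four amber glass bottles with paper label and red screw cap, standing loose and upright: 88 mm tall, round body 38 mm in diameter; the top 30 mm is the narrow part, of which the uppermost 20 mm is the cap, 24 mm in diameter, the best place to grip (neck under it 20 mm); about 90 g in all (varies by a quarter). Origin at the centre of its underside, z up along the bottle
- carton_medium: the second smallest of four square open-topped brown cardboard cartons, fixed to the desk: 54 mm wide inside, walls 3 mm thick and 44 mm high above the desk, bottom 3 mm thick, four short flaps folded outwards and down reaching 14 mm beyond the outer walls just below the rim. Origin at the centre of its underside, on the desk; z up, x and y along its sides
- bottle_large: the second largest of four amber glass bottles with paper label and red screw cap, standing loose and upright: 110 mm tall, round body 46 mm in diameter; the top 30 mm is the narrow part, of which the uppermost 20 mm is the cap, 27 mm in diameter, the best place to grip (neck under it 23 mm); about 150 g in all (varies by a quarter). Origin at the centre of its underside, z up along the bottle
- carton_large: the second largest of four square open-topped brown cardboard cartons, fixed to the desk: 62 mm wide inside, walls 3 mm thick and 56 mm high above the desk, bottom 3 mm thick, four short flaps folded outwards and down reaching 14 mm beyond the outer walls just below the rim. Origin at the centre of its underside, on the desk; z up, x and y along its sides
- bottle_xlarge: the largest of four amber glass bottles with paper label and red screw cap, standing loose and upright: 132 mm tall, round body 54 mm in diameter; the top 30 mm is the narrow part, of which the uppermost 20 mm is the cap, 30 mm in diameter, the best place to grip (neck under it 26 mm); about 220 g in all (varies by a quarter). Origin at the centre of its underside, z up along the bottle
- carton_xlarge: the largest of four square open-topped brown cardboard cartons, fixed to the desk: 70 mm wide inside, walls 3 mm thick and 68 mm high above the desk, bottom 3 mm thick, four short flaps folded outwards and down reaching 14 mm beyond the outer walls just below the rim. Origin at the centre of its underside, on the desk; z up, x and y along its sides
- jar_a: a squat wide-mouthed amber glass jar with a red lid as wide as the jar, no neck: 62 mm in diameter, 54 mm tall, standing loose; not to be packed or moved. Origin at the centre of its underside, z up
- jar_b: a squat wide-mouthed amber glass jar with a red lid as wide as the jar, no neck: 62 mm in diameter, 54 mm tall, standing loose; not to be packed or moved. Origin at the centre of its underside, z up
Mind the look-alikes: they are no part of the job. What is shaped like the bottle_xlarge but black or pink is not meant.

How it is judged:
By the outcome, as a careful person would: the job done as asked, in the order asked, and still so for the second after the job is handed in, with the robot touching nothing.
It also fails if it takes over 115 s, if anything falls off the work surface, if the arm or the gripper's body presses on something with over 40 N, if the wrist force passes 120 N, or if a joint passes its speed limit or range.

## Working session

There is one attempt and no reset: what is moved stays moved. The work goes in short steps, Python scripts to look and compute and a shell command to move; the robot and the scene stay as the last step left them, time stands still between calls to the robot, and variables do not carry over. Pictures are saved under pics/ and viewed, at most 14 in all, crops included, and the job is handed in when it is done.

```bash
mkdir -p pics; python3 - <<'E'
from station import status, viewer, models, env
import cv2
s=status.read_state(); print(s)
for c in ("top","scene"):
    p,d=viewer.read_camera(c); cv2.imwrite(f"pics/{c}0.png",p[:,:,::-1]); k=viewer.get_calibration(c); print(c,k)
E
```

```text
{'time': 0.0, 'joint_pos': array([ 1.13378101,  0.69      , -0.19450921,  1.56639606,  0.15728464,
        0.90248097, -0.21509407]), 'dq': array([-0.00099908,  0.00011433,  0.00217439,  0.00152651,  0.00133612,
       -0.00094045,  0.00049078]), 'joint_torque': array([ 7.54067223e-04, -5.39611316e+01, -1.26643550e+00, -1.58542711e+01,
        9.04337852e-03,  9.49297071e-03,  1.14478905e-05]), 'eef_pos': array([ 0.283158  , -0.55642155,  0.23046007]), 'orientation': array([-3.05315628e+00, -7.32448947e-01,  8.85805923e-04]), 'force': array([-0.09623932,  0.70376608,  0.21143133]), 'moment': array([-0.02791391,  0.00923234,  0.00904345]), 'grasp_force': 0.0, 'opening': 0.08514708363163366}
top {'K': array([[351.00993166,   0.        , 252.97216777],
       [  0.        , 351.00993166, 197.27527495],
       [  0.        ,   0.        ,   1.        ]]), 'k1': -0.08467305762962613, 'T': array([[-0.01758782, -0.99594549,  0.0882227 ,  0.46089617],
       [-0.99982034,  0.01814259,  0.00549035, -0.00357967],
       [-0.00706868, -0.08811029, -0.99608564,  1.09784793],
       [ 0.        ,  0.        ,  0.        ,  1.        ]])}
scene {'K': array([[376.13946199,   0.        , 257.06999302],
       [  0.        , 376.13946199, 194.32056783],
       [  0.        ,   0.        ,   1.        ]]), 'k1': -0.02360855306077403, 'T': array([[-0.6510327 ,  0.46260851, -0.60178882,  1.11977038],
       [ 0.75883408,  0.37776886, -0.53052948,  0.51816426],
       [-0.01809038, -0.80204991, -0.59698298,  0.60229921],
       [ 0.        ,  0.        ,  0.        ,  1.        ]])}
```

View pics/top0.png

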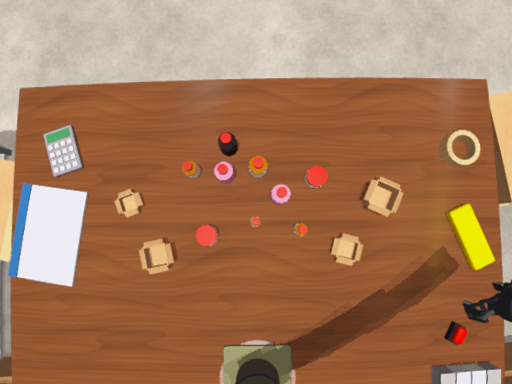

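View pics/scene0.png

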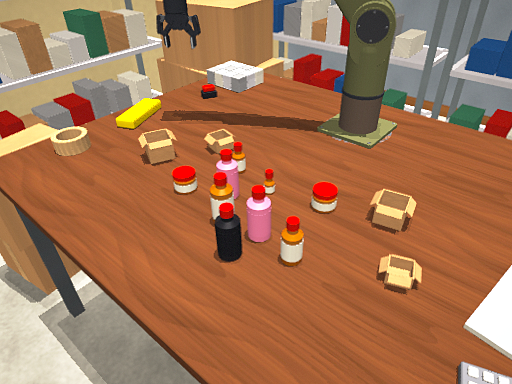

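Top view: bottle caps at small (255,222), medium (301,230), large (191,168) and xlarge (258,163). Black (228,140) and pink (224,171), (281,193) are look-alikes. The jars are at (206,236) and (317,177), and the cartons at (129,203), (157,257), (383,196), (347,249).

```bash
cat > h.py <<'E'
import numpy as np, cv2
from station import status, viewer, models, env
def world(cam,d,k,uv=None):
    """world xyz for each pixel (depth image)"""
    K,k1,T=k["K"],k["k1"],k["T"]
    h,w=d.shape; u,v=np.meshgrid(np.arange(w),np.arange(h))
    pts=np.stack([u,v],-1).reshape(-1,1,2).astype(float)
    n=cv2.undistortPoints(pts,K,np.array([k1,0,0,0.])).reshape(h,w,2)
    P=np.dstack([n[...,0]*d,n[...,1]*d,d])
    return P@T[:3,:3].T+T[:3,3]
def red(p):
    h=cv2.cvtColor(p,cv2.COLOR_RGB2HSV)
    return (((h[...,0]<6)|(h[...,0]>174))&(h[...,1]>190)&(h[...,2]>110)).astype(np.uint8)
E
python3 - <<'E'
from h import *
p,d=viewer.read_camera("top"); k=viewer.get_calibration("top"); W=world("top",d,k)
n,l,st,c=cv2.connectedComponentsWithStats(red(p))
for i in range(1,n):
    if st[i,4]<15: continue
    q=W[(l==i)&(d>0)]; zt=np.percentile(q[:,2],90); t=q[q[:,2]>zt-.008]
    print("red",c[i].round(1),st[i,4],"ztop",zt.round(4),"mid",((t[:,:2].max(0)+t[:,:2].min(0))/2).round(4),"mean",t[:,:2].mean(0).round(4),"w",np.ptp(t[:,:2],axis=0).round(3))
for L in ["small","medium","large","xlarge"]:
    for r in models.silhouettes("top","carton_"+L)[:4]:
        m=r["region"]&(d>0); q=W[m]; z=np.percentile(q[:,2],95)
        rect=cv2.minAreaRect((q[:,:2]*1000).astype(np.float32))
        rim=q[q[:,2]>z-.006]; rr=cv2.minAreaRect((rim[:,:2]*1000).astype(np.float32))
        fl=q[q[:,2]<.012]
        print(L,round(r["confidence"],2),np.round(r["point"]),m.sum(),"z",z.round(3),"rect",np.round(rect[0]),np.round(rect[1]),round(rect[2]),"rim",np.round(rr[0]),np.round(rr[1]),round(rr[2]))
for L in ["small","medium","large","xlarge"]:
    print(L,[(round(r["confidence"],2),np.round(r["point"])) for r in models.recognise("top","bottle_"+L)[:4]])
print([(round(r["confidence"],2),np.round(r["point"])) for r in models.recognise("top","jar_a")])
E
```

```text
red [225.4 137.8] 102 ztop 0.1336 mid [0.7174 0.0762] mean [0.7169 0.0758] w [0.027 0.026]
red [257.9 162. ] 67 ztop 0.1343 mid [ 0.6439 -0.014 ] mean [ 0.6452 -0.0135] w [0.026 0.023]
red [186.9 165.5] 63 ztop 0.1121 mid [0.6432 0.1893] mean [0.6436 0.1897] w [0.021 0.024]
red [222.  168.5] 53 ztop 0.1333 mid [0.6274 0.0868] mean [0.6287 0.0867] w [0.023 0.023]
red [316.5 175.5] 325 ztop 0.0561 mid [ 0.6157 -0.1901] mean [ 0.6153 -0.1899] w [0.059 0.058]
red [459.4 335.1] 170 ztop 0.0476 mid [ 0.1221 -0.6186] mean [ 0.1222 -0.6176] w [0.049 0.042]
small 0.59 [129. 201.] 506 z 0.033 rect [545. 392.] [78. 79.] 71 rim [544. 391.] [71. 71.] 13
medium 0.69 [347. 249.] 729 z 0.045 rect [ 396. -279.] [88. 94.] 76 rim [ 395. -277.] [79. 79.] 78
medium 0.36 [152. 257.] 900 z 0.056 rect [382. 300.] [103. 103.] 11 rim [383. 296.] [87. 88.] 13
large 0.68 [153. 256.] 914 z 0.056 rect [383. 305.] [101. 112.] 12 rim [383. 296.] [87. 88.] 13
xlarge 0.98 [381. 196.] 1133 z 0.068 rect [ 553. -402.] [129. 123.] 68 rim [ 551. -388.] [99. 97.] 65
small [(0.59, array([256., 221.]))]
medium [(0.61, array([298., 226.]))]
large [(0.71, array([130., 203.])), (0.56, array([191., 168.])), (0.21, array([207., 237.]))]
xlarge [(0.88, array([280., 194.])), (0.87, array([257., 170.])), (0.64, array([225., 174.])), (0.62, array([226., 143.]))]
[(0.89, array([316., 176.])), (0.83, array([207., 234.]))]
```

```bash
cat >> h.py <<'E'
from scipy.spatial.transform import Rotation as Ro
def plan(xyz,yaw=None):
    """print shift (cm, tool axes) and turn (deg) to TCP xyz, tool down; yaw=world angle of tool y (deg, mod 180)"""
    s=status.read_state(); R=Ro.from_rotvec(s["orientation"]); M=R.as_matrix()
    cur=np.degrees(np.arctan2(M[1,1],M[0,1])); t=cur if yaw is None else cur+((yaw-cur+90)%180-90)
    a=np.radians(t); y=np.array([np.cos(a),np.sin(a),0]); z=np.array([0,0,-1.])
    G=np.column_stack([np.cross(y,z),y,z])
    print("t",round(s["time"],2),"pos",s["eef_pos"].round(4),"yaw",cur.round(1),"->",np.round(t,1),"lin cm",(M.T@(np.array(xyz)-s["eef_pos"])*100).round(2),"ang",np.degrees((R.inv()*Ro.from_matrix(G)).as_rotvec()).round(2),"j7",s["joint_pos"][6].round(2),"F",s["force"].round(1),"op",round(s["opening"],4),round(s["grasp_force"],1))
    print("world unit axes in tool (cols x,y,z):\n",M.T.round(3))
E
python3 - <<'E'
from h import *
p,d=viewer.read_camera("top"); k=viewer.get_calibration("top"); W=world("top",d,k)
q=W[...,:3]
for nm,(u,v),zlo in [("small",(255,221),.05),("med",(300,229),.072),("large",(188,166),.095),("xl",(258,163),.115),("pink2",(280,190),.115)]:
    m=np.zeros(d.shape,bool); m[v-14:v+14,u-14:u+14]=True
    t=q[m&(q[...,2]>zlo)&(d>0)]
    print(nm,len(t),"ztop",t[:,2].max().round(4),"mean",t[:,:2].mean(0).round(4),"mid",((t[:,:2].max(0)+t[:,:2].min(0))/2).round(4),np.ptp(t[:,:2],axis=0).round(3))
plan([.47,0,.2],90)
E
```

```text
small 39 ztop 0.0704 mean [ 0.4819 -0.0022] mid [ 0.4823 -0.0026] [0.018 0.018]
med 60 ztop 0.0926 mean [ 0.4553 -0.1365] mid [ 0.455  -0.1372] [0.02  0.023]
large 79 ztop 0.1131 mean [0.643  0.1884] mid [0.6436 0.1884] [0.025 0.025]
xl 95 ztop 0.1344 mean [ 0.6435 -0.0123] mid [ 0.6447 -0.0126] [0.03  0.026]
pink2 97 ztop 0.136 mean [ 0.5598 -0.0761] mid [ 0.5598 -0.0761] [0.028 0.028]
t 0.65 pos [ 0.2835 -0.557   0.2313] yaw -63.0 -> -90.0 lin cm [ 41.88 -41.19   3.13] ang [ 1.000e-02 -0.000e+00  2.697e+01] j7 -0.22 F [ 0.9 -0.6  0.5] op 0.0852 0.0
world unit axes in tool (cols x,y,z):
 [[ 0.891  0.454  0.   ]
 [ 0.454 -0.891  0.   ]
 [ 0.    -0.    -1.   ]]
```

```bash
python3 -m handwheel '[{"linear":[42.8,-40.4,3.1],"angular":[0,0,27],"gripper":6},{"linear":[42.8,-40.4,3.1],"angular":[0,0,27],"gripper":6},{"linear":[42.8,-40.4,3.1],"angular":[0,0,27],"gripper":6},{"linear":[42.8,-40.4,3.1],"angular":[0,0,27],"gripper":6},{"linear":[42.8,-40.4,3.1],"angular":[0,0,27],"gripper":6},{"linear":[42.8,-40.4,3.1],"angular":[0,0,27],"gripper":6},{"linear":[42.8,-40.4,3.1],"angular":[0,0,27],"gripper":6},{"linear":[42.8,-40.4,3.1],"angular":[0,0,27],"gripper":6},{"linear":[42.8,-40.4,3.1],"angular":[0,0,27],"gripper":6},{"linear":[42.8,-40.4,3.1],"angular":[0,0,27],"gripper":6},{"linear":[42.8,-40.4,3.1],"angular":[0,0,27],"gripper":6},{"linear":[42.8,-40.4,3.1],"angular":[0,0,27],"gripper":6},{"linear":[42.8,-40.4,3.1],"angular":[0,0,27],"gripper":6},{"linear":[42.8,-40.4,3.1],"angular":[0,0,27],"gripper":6},{"linear":[42.8,-40.4,3.1],"angular":[0,0,27],"gripper":6},{"linear":[42.8,-40.4,3.1],"angular":[0,0,27],"gripper":6},{"linear":[42.8,-40.4,3.1],"angular":[0,0,27],"gripper":6},{"linear":[42.8,-40.4,3.1],"angular":[0,0,27],"gripper":6},{"linear":[42.8,-40.4,3.1],"angular":[0,0,27],"gripper":6},{"linear":[42.8,-40.4,3.1],"angular":[0,0,27],"gripper":6}]'
python3 - <<'E'
from h import *
plan([.482,-.0025,.037],90)
p,d=viewer.read_camera("wrist"); cv2.imwrite("pics/w1.png",p[:,:,::-1])
k=viewer.get_calibration("wrist"); W=world("wrist",d,k)
t=W[(d>0)&(W[...,2]>.05)&(np.hypot(W[...,0]-.482,W[...,1])<.03)&(W[...,2]<.08)]
if len(t): print(len(t),t.max(0),t.min(0),t.mean(0))
E
```

```text
time: 2.32
eef_pos: [0.4813, -0.0047, 0.2004]
orientation: [3.141, -0.006, -0.0]
force: [0.3, -0.8, 0.1]
opening: 0.0602
grasp_force: 0.0
t 2.32 pos [ 0.4813 -0.0047  0.2004] yaw -90.2 -> -90.0 lin cm [ 0.07 -0.23 16.34] ang [ 0.04  0.   -0.21] j7 -1.62 F [ 0.3 -0.8  0.1] op 0.0602 0.0
world unit axes in tool (cols x,y,z):
 [[ 1.    -0.004 -0.   ]
 [-0.004 -1.     0.001]
 [-0.    -0.001 -1.   ]]
441 [0.49145056 0.00618804 0.0667304 ] [ 0.4706687  -0.0136239   0.05079566] [ 0.4823255  -0.00353517  0.06369882]
```

View pics/w1.png

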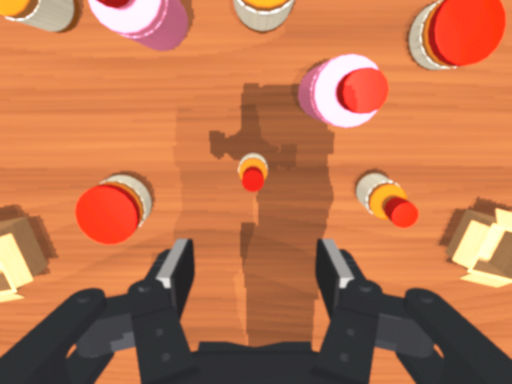

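Wrist view confirms the small bottle at (253,178), medium at (390,203), and the jars clear of the fingers. I'll grasp the small one.

```bash
python3 -m handwheel '[{"linear":[0.1,-0.1,4],"angular":[0,0,0],"gripper":6},{"linear":[0.1,-0.1,8],"angular":[0,0,0],"gripper":6},{"linear":[0.1,-0.1,11],"angular":[0,0,0],"gripper":6},{"linear":[0.1,-0.1,14],"angular":[0,0,0],"gripper":6},{"linear":[0.1,-0.1,16.3],"angular":[0,0,0],"gripper":6},{"linear":[0.1,-0.1,16.3],"angular":[0,0,0],"gripper":6},{"linear":[0.1,-0.1,16.3],"angular":[0,0,0],"gripper":6},{"linear":[0.1,-0.1,16.3],"angular":[0,0,0],"gripper":1},{"linear":[0.1,-0.1,16.3],"angular":[0,0,0],"gripper":1},{"linear":[0.1,-0.1,16.3],"angular":[0,0,0],"gripper":1},{"linear":[0.1,-0.1,16.3],"angular":[0,0,0],"gripper":1},{"linear":[0.1,-0.1,16.3],"angular":[0,0,0],"gripper":1},{"linear":[0.1,-0.1,16.3],"angular":[0,0,0],"gripper":1},{"linear":[0.1,-0.1,16.3],"angular":[0,0,0],"gripper":1},{"linear":[0.1,-0.1,16.3],"angular":[0,0,0],"gripper":1},{"linear":[0.1,-0.1,16.3],"angular":[0,0,0],"gripper":1}]'
```

```text
time: 3.7
eef_pos: [0.4838, -0.002, 0.0388]
orientation: [3.141, -0.001, 0.005]
force: [0.3, 0.0, 7.7]
opening: 0.0192
grasp_force: 58.3
```

```bash
python3 -m handwheel '[{"linear":[0,0,-1],"angular":[0,0,0],"gripper":1},{"linear":[0,0,-3],"angular":[0,0,0],"gripper":1},{"linear":[0,0,-6],"angular":[0,0,0],"gripper":1},{"linear":[0,0,-9],"angular":[0,0,0],"gripper":1},{"linear":[0,0,-12],"angular":[0,0,0],"gripper":1},{"linear":[0,0,-15],"angular":[0,0,0],"gripper":1},{"linear":[0,0,-16],"angular":[0,0,0],"gripper":1},{"linear":[0,0,-16],"angular":[0,0,0],"gripper":1},{"linear":[0,0,-16],"angular":[0,0,0],"gripper":1}]'
python3 -c "
from h import *
plan([.5445,.3915,.2])"
```

```text
time: 4.45
eef_pos: [0.4827, -0.0018, 0.1982]
orientation: [-3.141, 0.001, -0.003]
force: [0.1, 0.6, -1.0]
opening: 0.0191
grasp_force: 58.6
t 4.45 pos [ 0.4827 -0.0018  0.1982] yaw -90.0 -> -90.0 lin cm [  6.17 -39.33  -0.16] ang [-0.01 -0.1  -0.  ] j7 -1.62 F [ 0.1  0.6 -1. ] op 0.0191 58.6
world unit axes in tool (cols x,y,z):
 [[ 1.    -0.     0.002]
 [-0.    -1.    -0.   ]
 [ 0.002  0.    -1.   ]]
```

```bash
python3 -m handwheel '[{"linear":[0.4,-2.5,0],"angular":[0,0,0],"gripper":1},{"linear":[0.9,-6,0],"angular":[0,0,0],"gripper":1},{"linear":[1.5,-10,0],"angular":[0,0,0],"gripper":1},{"linear":[2.1,-14,0],"angular":[0,0,0],"gripper":1},{"linear":[2.8,-18,0],"angular":[0,0,0],"gripper":1},{"linear":[3.4,-22,0],"angular":[0,0,0],"gripper":1},{"linear":[4,-26,0],"angular":[0,0,0],"gripper":1},{"linear":[4.7,-30,0],"angular":[0,0,0],"gripper":1},{"linear":[5.3,-34,0],"angular":[0,0,0],"gripper":1},{"linear":[5.9,-37,0],"angular":[0,0,0],"gripper":1},{"linear":[6.2,-39.2,0],"angular":[0,0,0],"gripper":1},{"linear":[6.2,-39.2,0],"angular":[0,0,0],"gripper":1},{"linear":[6.2,-39.2,0],"angular":[0,0,0],"gripper":1},{"linear":[6.2,-39.2,0],"angular":[0,0,0],"gripper":1}]'
cat >> h.py <<'E'
def carton(x,y,h,w,name):
    """refine carton centre from wrist depth: inner floor cell & rim"""
    p,d=viewer.read_camera("wrist"); k=viewer.get_calibration("wrist"); W=world("wrist",d,k)
    cv2.imwrite(f"pics/{name}.png",p[:,:,::-1])
    near=(d>0)&(np.hypot(W[...,0]-x,W[...,1]-y)<.085)
    q=W[near&(W[...,2]>h-.004)&(W[...,2]<h+.006)]
    r=cv2.minAreaRect((q[:,:2]*1000).astype(np.float32)); print("rim",len(q),np.round(r,1) if 0 else r)
    a=W[near&(W[...,2]>h-.02)&(W[...,2]<h+.006)]
    print("flaps",cv2.minAreaRect((a[:,:2]*1000).astype(np.float32)))
E
python3 -c "
from h import *
plan([.5445,.3915,.2]); carton(.5445,.3915,.032,.046,'w2')"
```

```text
time: 5.62
eef_pos: [0.5443, 0.3882, 0.1957]
orientation: [3.138, -0.002, -0.003]
force: [0.0, -0.4, -0.9]
opening: 0.0192
grasp_force: 58.7
t 5.62 pos [0.5443 0.3882 0.1957] yaw -90.1 -> -90.1 lin cm [ 0.02 -0.33 -0.44] ang [ 0.2   0.13 -0.  ] j7 -2.17 F [ 0.  -0.4 -0.9] op 0.0192 58.7
world unit axes in tool (cols x,y,z):
 [[ 1.    -0.001 -0.002]
 [-0.001 -1.     0.003]
 [-0.002 -0.003 -1.   ]]
rim 1469 ((545.2653198242188, 390.9129638671875), (64.63899230957031, 66.42890930175781), 19.230419158935547)
flaps ((544.8389892578125, 391.1294250488281), (81.37689971923828, 81.1563949584961), 19.463354110717773)
```

View pics/w2.png

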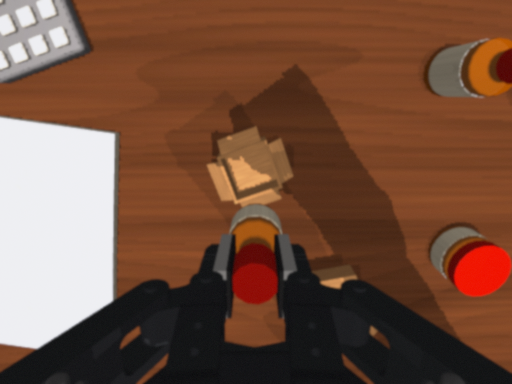

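```bash
python3 -m handwheel '[{"linear":[0.15,-0.3,2],"angular":[0,0,0],"gripper":1},{"linear":[0.15,-0.3,5],"angular":[0,0,0],"gripper":1},{"linear":[0.15,-0.3,7],"angular":[0,0,0],"gripper":1},{"linear":[0.15,-0.3,8],"angular":[0,0,0],"gripper":1},{"linear":[0.15,-0.3,8],"angular":[0,0,0],"gripper":1},{"linear":[0.15,-0.3,9.5],"angular":[0,0,0],"gripper":1},{"linear":[0.15,-0.3,11],"angular":[0,0,0],"gripper":1},{"linear":[0.15,-0.3,12.5],"angular":[0,0,0],"gripper":1},{"linear":[0.15,-0.3,13.5],"angular":[0,0,0],"gripper":1},{"linear":[0.15,-0.3,14.2],"angular":[0,0,0],"gripper":1},{"linear":[0.15,-0.3,14.7],"angular":[0,0,0],"gripper":1},{"linear":[0.15,-0.3,14.9],"angular":[0,0,0],"gripper":1},{"linear":[0.15,-0.3,14.9],"angular":[0,0,0],"gripper":1},{"linear":[0.15,-0.3,14.9],"angular":[0,0,0],"gripper":1},{"linear":[0.15,-0.3,14.9],"angular":[0,0,0],"gripper":1}]'
```

```text
time: 6.92
eef_pos: [0.5469, 0.3935, 0.049]
orientation: [-3.141, 0.001, -0.002]
force: [0.1, -0.1, -0.5]
opening: 0.0194
grasp_force: 58.7
```

```bash
python3 -m handwheel '[{"linear":[0,0.1,0.2],"angular":[0,0,0],"gripper":1},{"linear":[0,0.1,0.4],"angular":[0,0,0],"gripper":1},{"linear":[0,0.1,0.5],"angular":[0,0,0],"gripper":1},{"linear":[0,0.1,0.5],"angular":[0,0,0],"gripper":1},{"linear":[0,0.1,0.5],"angular":[0,0,0],"gripper":1}]'; python3 -c "
from h import *
for i in range(3): plan([.545,.391,.0418]) if i==0 else print(viewer.read_camera('top')[1].shape, status.read_state()['eef_pos'],status.read_state()['force'])"
```

```text
time: 7.33
eef_pos: [0.5463, 0.3921, 0.0432]
orientation: [3.141, -0.001, -0.0]
force: [0.0, 0.7, -0.6]
opening: 0.0191
grasp_force: 58.7
t 7.33 pos [0.5463 0.3921 0.0432] yaw -90.0 -> -90.0 lin cm [-0.13  0.11  0.14] ang [ 0.01  0.01 -0.  ] j7 -2.15 F [ 0.   0.7 -0.6] op 0.0191 58.7
world unit axes in tool (cols x,y,z):
 [[ 1. -0. -0.]
 [-0. -1.  0.]
 [-0. -0. -1.]]
(384, 512) [0.54639597 0.39217128 0.04325129] [-0.20311962 -0.34201367 -0.48750526]
(384, 512) [0.54639249 0.39216873 0.0432895 ] [ 1.19596743 -0.0701726  -1.3261911 ]
```

```bash
python3 -m handwheel '[{"linear":[0,0.05,0.05],"angular":[0,0,0],"gripper":1},{"linear":[0,0.05,0.1],"angular":[0,0,0],"gripper":1},{"linear":[0,0.05,0.15],"angular":[0,0,0],"gripper":1},{"linear":[0,0.05,0.15],"angular":[0,0,0],"gripper":1},{"linear":[0,0.05,0.15],"angular":[0,0,0],"gripper":1}]'
```

```text
time: 7.85
eef_pos: [0.5465, 0.3916, 0.042]
orientation: [3.142, -0.001, 0.0]
force: [-0.6, -0.4, 1.7]
opening: 0.019
grasp_force: 58.9
```

```bash
python3 -m handwheel '[{"linear":[0,0,0.05],"angular":[0,0,0],"gripper":1},{"linear":[0,0,0.1],"angular":[0,0,0],"gripper":1},{"linear":[0,0,0.1],"angular":[0,0,0],"gripper":1},{"linear":[0,0,0.1],"angular":[0,0,0],"gripper":1}]'
```

```text
time: 8.18
eef_pos: [0.5467, 0.3916, 0.0419]
orientation: [-3.141, 0.001, -0.001]
force: [-1.4, -2.4, 8.2]
opening: 0.0192
grasp_force: 59.6
```

```bash
python3 -m handwheel '[{"linear":[0,0,-0.1],"angular":[0,0,0],"gripper":2.4},{"linear":[0,0,-0.1],"angular":[0,0,0],"gripper":4},{"linear":[0,0,-0.1],"angular":[0,0,0],"gripper":6},{"linear":[0,0,-0.1],"angular":[0,0,0],"gripper":6},{"linear":[0,0,-0.1],"angular":[0,0,0],"gripper":6},{"linear":[0,0,-0.1],"angular":[0,0,0],"gripper":6},{"linear":[0,0,-0.1],"angular":[0,0,0],"gripper":6},{"linear":[0,0,-2],"angular":[0,0,0],"gripper":6},{"linear":[0,0,-4],"angular":[0,0,0],"gripper":6},{"linear":[0,0,-8],"angular":[0,0,0],"gripper":6},{"linear":[0,0,-12],"angular":[0,0,0],"gripper":6},{"linear":[0,0,-16],"angular":[0,0,0],"gripper":6},{"linear":[0,0,-16.5],"angular":[0,0,0],"gripper":6},{"linear":[0,0,-16.5],"angular":[0,0,0],"gripper":6}]'
python3 - <<'E'
from h import *
plan([.455,-.137,.2],90)
p,d=viewer.read_camera("wrist"); cv2.imwrite("pics/w3.png",p[:,:,::-1])
W=world("wrist",d,viewer.get_calibration("wrist"))
t=W[(d>0)&(W[...,2]>.055)&(np.hypot(W[...,0]-.545,W[...,1]-.391)<.03)&(W[...,2]<.08)]
print(len(t),t.max(0),t.min(0))
E
```

```text
time: 9.35
eef_pos: [0.5484, 0.3928, 0.2096]
orientation: [-3.137, 0.001, -0.01]
force: [-1.3, 0.4, -0.3]
opening: 0.0601
grasp_force: 0.0
t 9.35 pos [0.5484 0.3928 0.2096] yaw -90.0 -> -90.0 lin cm [-9.31 52.99  0.67] ang [-0.25 -0.35 -0.04] j7 -2.17 F [-1.3  0.4 -0.3] op 0.0601 0.0
world unit axes in tool (cols x,y,z):
 [[ 1.    -0.001  0.006]
 [-0.001 -1.    -0.004]
 [ 0.006  0.004 -1.   ]]
398 [0.55168305 0.39819045 0.06710242] [0.53109879 0.37803243 0.05525837]
```

View pics/w3.png

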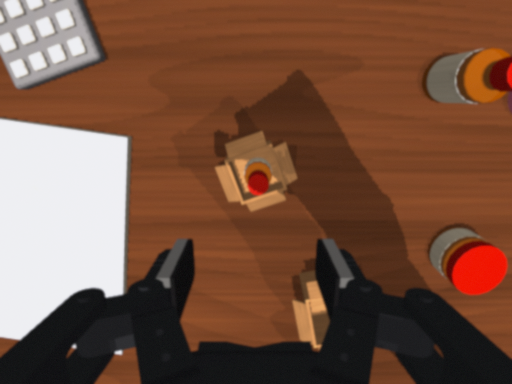

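Small bottle stands in its carton, cap at (257,182). Moving on to the medium.

```bash
python3 -m handwheel '[{"linear":[-0.4,2.5,0],"angular":[-0.2,-0.3,0],"gripper":6},{"linear":[-1,6,0.2],"angular":[-0.2,-0.3,0],"gripper":6},{"linear":[-9.3,53,0.7],"angular":[-0.2,-0.3,0],"gripper":6},{"linear":[-9.3,53,0.7],"angular":[-0.2,-0.3,0],"gripper":6},{"linear":[-9.3,53,0.7],"angular":[-0.2,-0.3,0],"gripper":6},{"linear":[-9.3,53,0.7],"angular":[-0.2,-0.3,0],"gripper":6},{"linear":[-9.3,53,0.7],"angular":[-0.2,-0.3,0],"gripper":6},{"linear":[-9.3,53,0.7],"angular":[-0.2,-0.3,0],"gripper":6},{"linear":[-9.3,53,0.7],"angular":[-0.2,-0.3,0],"gripper":6},{"linear":[-9.3,53,0.7],"angular":[-0.2,-0.3,0],"gripper":6},{"linear":[-9.3,53,0.7],"angular":[-0.2,-0.3,0],"gripper":6},{"linear":[-9.3,53,0.7],"angular":[-0.2,-0.3,0],"gripper":6},{"linear":[-9.3,53,0.7],"angular":[-0.2,-0.3,0],"gripper":6},{"linear":[-9.3,53,0.7],"angular":[-0.2,-0.3,0],"gripper":6},{"linear":[-9.3,53,0.7],"angular":[-0.2,-0.3,0],"gripper":6},{"linear":[-9.3,53,0.7],"angular":[-0.2,-0.3,0],"gripper":6},{"linear":[-9.3,53,0.7],"angular":[-0.2,-0.3,0],"gripper":6},{"linear":[-9.3,53,0.7],"angular":[-0.2,-0.3,0],"gripper":6}]'
cat >> h.py <<'E'
def cap(x,y,h):
    d=viewer.read_camera("wrist")[1]; W=world("wrist",d,viewer.get_calibration("wrist"))
    t=W[(d>0)&(W[...,2]>h-.008)&(np.hypot(W[...,0]-x,W[...,1]-y)<.03)&(W[...,2]<h+.01)]
    if len(t): print("cap",len(t),"ctr",((t.max(0)+t.min(0))/2).round(4),"w",np.ptp(t,axis=0).round(4),"top",t[:,2].max().round(4))
E
python3 - <<'E'
from h import *
plan([.455,-.137,.06],90); cap(.455,-.137,.088)
E
```

```text
time: 10.9
eef_pos: [0.4531, -0.1363, 0.1981]
orientation: [3.139, 0.004, -0.01]
force: [0.8, 0.6, 0.7]
opening: 0.0601
grasp_force: 0.0
t 10.9 pos [ 0.4531 -0.1363  0.1981] yaw -89.8 -> -90.0 lin cm [ 0.28  0.04 13.81] ang [0.12 0.38 0.16] j7 -1.37 F [0.8 0.6 0.7] op 0.0601 0.0
world unit axes in tool (cols x,y,z):
 [[ 1.     0.003 -0.007]
 [ 0.003 -1.     0.002]
 [-0.007 -0.002 -1.   ]]
cap 620 ctr [ 0.4553 -0.1393  0.0845] w [0.0231 0.023  0.0088] top 0.0889
```

```bash
python3 -m handwheel '[{"linear":[0.3,0.2,3],"angular":[0,0.2,0],"gripper":6},{"linear":[0.3,0.2,7],"angular":[0,0.2,0],"gripper":6},{"linear":[0.3,0.2,10],"angular":[0,0.2,0],"gripper":6},{"linear":[0.3,0.2,12.5],"angular":[0,0.2,0],"gripper":6},{"linear":[0.3,0.2,13.9],"angular":[0,0.2,0],"gripper":6},{"linear":[0.3,0.2,13.9],"angular":[0,0.2,0],"gripper":6},{"linear":[0.3,0.2,13.9],"angular":[0,0.2,0],"gripper":6},{"linear":[0.3,0.2,13.9],"angular":[0,0.2,0],"gripper":1.5},{"linear":[0.3,0.2,13.9],"angular":[0,0.2,0],"gripper":1.5},{"linear":[0.3,0.2,13.9],"angular":[0,0.2,0],"gripper":1.5},{"linear":[0.3,0.2,13.9],"angular":[0,0.2,0],"gripper":1.5},{"linear":[0.3,0.2,13.9],"angular":[0,0.2,0],"gripper":1.5},{"linear":[0.3,0.2,13.9],"angular":[0,0.2,0],"gripper":1.5},{"linear":[0.3,0.2,13.9],"angular":[0,0.2,0],"gripper":1.5},{"linear":[0.3,0.2,13.9],"angular":[0,0.2,0],"gripper":1.5}]'
```

```text
time: 12.2
eef_pos: [0.4563, -0.1408, 0.0609]
orientation: [3.138, -0.0, 0.001]
force: [-1.0, 1.3, 7.1]
opening: 0.0219
grasp_force: 58.4
```

```bash
python3 -c "
from h import *
plan([.395,-.277,.2])"; python3 -m handwheel '[{"linear":[0,0,-1],"angular":[0,0,0],"gripper":1.5},{"linear":[0,0,-3],"angular":[0,0,0],"gripper":1.5},{"linear":[0,0,-6],"angular":[0,0,0],"gripper":1.5},{"linear":[0,0,-9],"angular":[0,0,0],"gripper":1.5},{"linear":[0,0,-12],"angular":[0,0,0],"gripper":1.5},{"linear":[-0.5,1.2,-15],"angular":[0,0,0],"gripper":1.5},{"linear":[-1.8,4,-16],"angular":[0,0,0],"gripper":1.5},{"linear":[-3.2,7,-16],"angular":[0,0,0],"gripper":1.5},{"linear":[-4.6,10,-16],"angular":[0,0,0],"gripper":1.5},{"linear":[-5.6,12.5,-16],"angular":[0,0,0],"gripper":1.5},{"linear":[-6,13.8,-16],"angular":[0,0,0],"gripper":1.5},{"linear":[-6,13.8,-16],"angular":[0,0,0],"gripper":1.5},{"linear":[-6,13.8,-16],"angular":[0,0,0],"gripper":1.5},{"linear":[-6,13.8,-16],"angular":[0,0,0],"gripper":1.5}]'; python3 -c "
from h import *
plan([.395,-.277,.2]); carton(.395,-.277,.044,.054,'w4')"
```

```text
t 12.2 pos [ 0.4563 -0.1408  0.0609] yaw -90.0 -> -90.0 lin cm [ -6.12  13.68 -13.86] ang [ 0.21 -0.04  0.  ] j7 -1.37 F [-1.   1.3  7.1] op 0.0219 58.4
world unit axes in tool (cols x,y,z):
 [[ 1.    -0.     0.001]
 [-0.    -1.     0.004]
 [ 0.001 -0.004 -1.   ]]
time: 13.37
eef_pos: [0.396, -0.2769, 0.2207]
orientation: [3.139, 0.002, -0.002]
force: [0.3, -0.1, -0.6]
opening: 0.0222
grasp_force: 58.9
t 13.37 pos [ 0.396  -0.2769  0.2207] yaw -89.9 -> -89.9 lin cm [-0.09  0.    2.07] ang [ 0.15  0.08 -0.  ] j7 -1.08 F [ 0.3 -0.1 -0.6] op 0.0222 58.9
world unit axes in tool (cols x,y,z):
 [[ 1.     0.001 -0.001]
 [ 0.001 -1.     0.003]
 [-0.001 -0.003 -1.   ]]
rim 1118 ((392.6516418457031, -279.0654296875), (72.82793426513672, 70.01914978027344), 76.04093170166016)
flaps ((391.4908752441406, -278.58941650390625), (89.10193634033203, 89.10136413574219), 74.87767028808594)
```

View pics/w4.png

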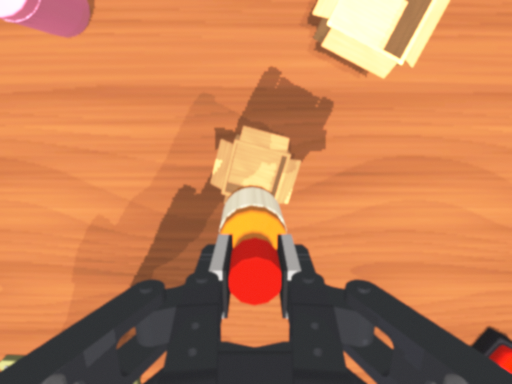

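```bash
python3 -m handwheel '[{"linear":[-0.15,0.15,2],"angular":[0.1,0,0],"gripper":1.5},{"linear":[-0.15,0.15,5],"angular":[0.1,0,0],"gripper":1.5},{"linear":[-0.15,0.15,8],"angular":[0.1,0,0],"gripper":1.5},{"linear":[-0.15,0.15,9],"angular":[0.1,0,0],"gripper":1.5},{"linear":[-0.15,0.15,9],"angular":[0.1,0,0],"gripper":1.5},{"linear":[-0.15,0.15,11],"angular":[0.1,0,0],"gripper":1.5},{"linear":[-0.15,0.15,12.5],"angular":[0.1,0,0],"gripper":1.5},{"linear":[-0.15,0.15,14],"angular":[0.1,0,0],"gripper":1.5},{"linear":[-0.15,0.15,14.8],"angular":[0.1,0,0],"gripper":1.5},{"linear":[-0.15,0.15,15.2],"angular":[0.1,0,0],"gripper":1.5},{"linear":[-0.15,0.15,15.2],"angular":[0.1,0,0],"gripper":1.5},{"linear":[-0.15,0.15,15.2],"angular":[0.1,0,0],"gripper":1.5},{"linear":[-0.15,0.15,15.2],"angular":[0.1,0,0],"gripper":1.5}]'
```

```text
time: 14.5
eef_pos: [0.3945, -0.2805, 0.0692]
orientation: [3.139, -0.0, -0.001]
force: [-0.1, -0.4, -1.7]
opening: 0.0226
grasp_force: 58.9
```

```bash
python3 -m handwheel '[{"linear":[0,-0.1,0.15],"angular":[0,0,0],"gripper":1.5},{"linear":[0,-0.1,0.3],"angular":[0,0,0],"gripper":1.5},{"linear":[0,-0.1,0.45],"angular":[0,0,0],"gripper":1.5},{"linear":[0,-0.1,0.5],"angular":[0,0,0],"gripper":1.5},{"linear":[0,-0.1,0.5],"angular":[0,0,0],"gripper":1.5},{"linear":[0,-0.1,0.5],"angular":[0,0,0],"gripper":1.5}]'
```

```text
time: 15.0
eef_pos: [0.3942, -0.2793, 0.064]
orientation: [3.139, -0.0, -0.001]
force: [0.1, 0.2, 5.2]
opening: 0.0219
grasp_force: 59.8
```

```bash
python3 -m handwheel '[{"linear":[0,0,0.05],"angular":[0,0,0],"gripper":1.5},{"linear":[0,0,0.1],"angular":[0,0,0],"gripper":1.5},{"linear":[0,0,0.1],"angular":[0,0,0],"gripper":1.5},{"linear":[0,0,0.1],"angular":[0,0,0],"gripper":1.5}]'
```

```text
time: 15.33
eef_pos: [0.3944, -0.2793, 0.0639]
orientation: [3.139, -0.0, -0.0]
force: [-1.0, 1.3, 17.1]
opening: 0.0226
grasp_force: 60.9
```

```bash
python3 -m handwheel '[{"linear":[0,0,-0.1],"angular":[0,0,0],"gripper":1.5},{"linear":[0,0,-0.1],"angular":[0,0,0],"gripper":1.5},{"linear":[0,0,-0.1],"angular":[0,0,0],"gripper":2.7},{"linear":[0,0,-0.1],"angular":[0,0,0],"gripper":4},{"linear":[0,0,-0.1],"angular":[0,0,0],"gripper":6.5},{"linear":[0,0,-0.1],"angular":[0,0,0],"gripper":6.5},{"linear":[0,0,-0.1],"angular":[0,0,0],"gripper":6.5},{"linear":[0,0,-0.1],"angular":[0,0,0],"gripper":6.5},{"linear":[0,0,-2],"angular":[0,0,0],"gripper":6.5},{"linear":[0,0,-5],"angular":[0,0,0],"gripper":6.5},{"linear":[0,0,-9],"angular":[0,0,0],"gripper":6.5},{"linear":[0,0,-13],"angular":[0,0,0],"gripper":6.5},{"linear":[0,0,-16.5],"angular":[0,0,0],"gripper":6.5},{"linear":[0,0,-17],"angular":[0,0,0],"gripper":6.5},{"linear":[0,0,-17],"angular":[0,0,0],"gripper":6.5}]'
python3 -c "
from h import *
plan([.643,.1885,.235],90); cap(.393,-.279,.091)"
```

```text
time: 16.58
eef_pos: [0.3954, -0.2798, 0.2347]
orientation: [3.137, -0.001, 0.005]
force: [0.1, 1.1, -0.5]
opening: 0.0651
grasp_force: 0.0
t 16.58 pos [ 0.3954 -0.2798  0.2347] yaw -90.0 -> -90.0 lin cm [ 24.72 -46.85  -0.18] ang [ 0.28 -0.19 -0.04] j7 -1.07 F [ 0.1  1.1 -0.5] op 0.0651 0.0
world unit axes in tool (cols x,y,z):
 [[ 1.    -0.001  0.003]
 [-0.001 -1.     0.005]
 [ 0.003 -0.005 -1.   ]]
cap 476 ctr [ 0.3909 -0.2772  0.0868] w [0.0234 0.0229 0.0069] top 0.0903
```

```bash
python3 -m handwheel '[{"linear":[1.2,-2.2,0],"angular":[0.2,-0.2,0],"gripper":6.5},{"linear":[3,-5.6,0],"angular":[0.2,-0.2,0],"gripper":6.5},{"linear":[24.8,-47,0],"angular":[0.2,-0.2,0],"gripper":6.5},{"linear":[24.8,-47,0],"angular":[0.2,-0.2,0],"gripper":6.5},{"linear":[24.8,-47,0],"angular":[0.2,-0.2,0],"gripper":6.5},{"linear":[24.8,-47,0],"angular":[0.2,-0.2,0],"gripper":6.5},{"linear":[24.8,-47,0],"angular":[0.2,-0.2,0],"gripper":6.5},{"linear":[24.8,-47,0],"angular":[0.2,-0.2,0],"gripper":6.5},{"linear":[24.8,-47,0],"angular":[0.2,-0.2,0],"gripper":6.5},{"linear":[24.8,-47,0],"angular":[0.2,-0.2,0],"gripper":6.5},{"linear":[24.8,-47,0],"angular":[0.2,-0.2,0],"gripper":6.5},{"linear":[24.8,-47,0],"angular":[0.2,-0.2,0],"gripper":6.5},{"linear":[24.8,-47,0],"angular":[0.2,-0.2,0],"gripper":6.5},{"linear":[24.8,-47,0],"angular":[0.2,-0.2,0],"gripper":6.5},{"linear":[24.8,-47,0],"angular":[0.2,-0.2,0],"gripper":6.5},{"linear":[24.8,-47,0],"angular":[0.2,-0.2,0],"gripper":6.5},{"linear":[24.8,-47,0],"angular":[0.2,-0.2,0],"gripper":6.5},{"linear":[24.8,-47,0],"angular":[0.2,-0.2,0],"gripper":6.5},{"linear":[24.8,-47,0],"angular":[0.2,-0.2,0],"gripper":6.5},{"linear":[24.8,-47,0],"angular":[0.2,-0.2,0],"gripper":6.5}]'
python3 -c "
from h import *
plan([.643,.1885,.082],90); cap(.643,.1885,.11)"
```

```text
time: 18.3
eef_pos: [0.6423, 0.1895, 0.2313]
orientation: [-3.14, 0.004, 0.008]
force: [0.5, 0.6, 0.1]
opening: 0.0651
grasp_force: 0.0
t 18.3 pos [0.6423 0.1895 0.2313] yaw -90.1 -> -90.0 lin cm [ 0.15  0.12 14.93] ang [-0.07  0.3  -0.13] j7 -1.89 F [0.5 0.6 0.1] op 0.0651 0.0
world unit axes in tool (cols x,y,z):
 [[ 1.    -0.002 -0.005]
 [-0.002 -1.    -0.001]
 [-0.005  0.001 -1.   ]]
cap 718 ctr [0.6427 0.1909 0.1069] w [0.0266 0.0258 0.008 ] top 0.1109
```

```bash
python3 -m handwheel '[{"linear":[0.1,0,3],"angular":[0,0.2,0],"gripper":6.5},{"linear":[0.1,0,7],"angular":[0,0.2,0],"gripper":6.5},{"linear":[0.1,0,11],"angular":[0,0.2,0],"gripper":6.5},{"linear":[0.1,0,13.5],"angular":[0,0.2,0],"gripper":6.5},{"linear":[0.1,0,15],"angular":[0,0.2,0],"gripper":6.5},{"linear":[0.1,0,15],"angular":[0,0.2,0],"gripper":6.5},{"linear":[0.1,0,15],"angular":[0,0.2,0],"gripper":6.5},{"linear":[0.1,0,15],"angular":[0,0.2,0],"gripper":1.8},{"linear":[0.1,0,15],"angular":[0,0.2,0],"gripper":1.8},{"linear":[0.1,0,15],"angular":[0,0.2,0],"gripper":1.8},{"linear":[0.1,0,15],"angular":[0,0.2,0],"gripper":1.8},{"linear":[0.1,0,15],"angular":[0,0.2,0],"gripper":1.8},{"linear":[0.1,0,15],"angular":[0,0.2,0],"gripper":1.8},{"linear":[0.1,0,15],"angular":[0,0.2,0],"gripper":1.8},{"linear":[0.1,0,15],"angular":[0,0.2,0],"gripper":1.8}]'
```

```text
time: 19.6
eef_pos: [0.644, 0.1915, 0.0831]
orientation: [-3.139, 0.001, -0.003]
force: [0.3, -0.3, 7.3]
opening: 0.0251
grasp_force: 58.7
```

```bash
python3 -m handwheel '[{"linear":[0,0,-1],"angular":[0,0,0],"gripper":1.8},{"linear":[0,0,-3],"angular":[0,0,0],"gripper":1.8},{"linear":[0,0,-6],"angular":[0,0,0],"gripper":1.8},{"linear":[0,0,-9],"angular":[0,0,0],"gripper":1.8},{"linear":[0,0,-12],"angular":[0,0,0],"gripper":1.8},{"linear":[-1.2,-0.5,-15],"angular":[0,0,0],"gripper":1.8},{"linear":[-4,-1.6,-16],"angular":[0,0,0],"gripper":1.8},{"linear":[-7,-2.8,-16],"angular":[0,0,0],"gripper":1.8},{"linear":[-10,-4,-16],"angular":[0,0,0],"gripper":1.8},{"linear":[-13.5,-5.4,-16],"angular":[0,0,0],"gripper":1.8},{"linear":[-17,-6.8,-16],"angular":[0,0,0],"gripper":1.8},{"linear":[-20.5,-8.2,-16],"angular":[0,0,0],"gripper":1.8},{"linear":[-23.5,-9.4,-16],"angular":[0,0,0],"gripper":1.8},{"linear":[-25.5,-10.2,-16],"angular":[0,0,0],"gripper":1.8},{"linear":[-26.1,-10.4,-16],"angular":[0,0,0],"gripper":1.8},{"linear":[-26.1,-10.4,-16],"angular":[0,0,0],"gripper":1.8},{"linear":[-26.1,-10.4,-16],"angular":[0,0,0],"gripper":1.8},{"linear":[-26.1,-10.4,-16],"angular":[0,0,0],"gripper":1.8}]'; python3 -c "
from h import *
plan([.384,.296,.0861]); carton(.383,.296,.056,.062,'w5')"
```

```text
time: 21.1
eef_pos: [0.3836, 0.2943, 0.242]
orientation: [-3.14, 0.004, 0.0]
force: [0.2, -0.1, -1.0]
opening: 0.0252
grasp_force: 59.0
t 21.1 pos [0.3836 0.2943 0.242 ] yaw -90.2 -> -90.2 lin cm [ 0.04 -0.14 15.59] ang [-0.1  0.   0. ] j7 -2.26 F [ 0.2 -0.1 -1. ] op 0.0252 59.0
world unit axes in tool (cols x,y,z):
 [[ 1.    -0.003 -0.   ]
 [-0.003 -1.    -0.002]
 [-0.     0.002 -1.   ]]
rim 1158 ((383.9833679199219, 296.94427490234375), (73.18047332763672, 80.13912200927734), 10.511857986450195)
flaps ((387.9395446777344, 297.8125915527344), (82.10660552978516, 97.2008056640625), 11.257729530334473)
```

View pics/w5.png

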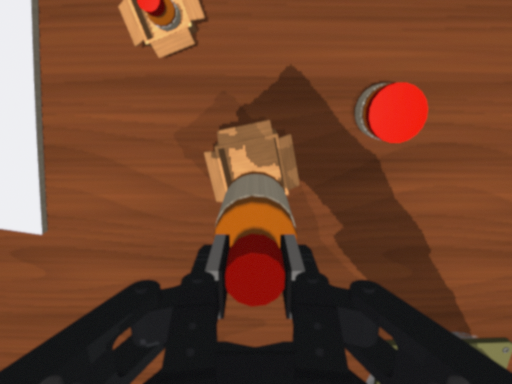

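```bash
python3 -m handwheel '[{"linear":[-0.05,-0.15,2],"angular":[0,0,0],"gripper":1.8},{"linear":[-0.05,-0.15,5],"angular":[0,0,0],"gripper":1.8},{"linear":[-0.05,-0.15,8],"angular":[0,0,0],"gripper":1.8},{"linear":[-0.05,-0.15,9],"angular":[0,0,0],"gripper":1.8},{"linear":[-0.05,-0.15,9],"angular":[0,0,0],"gripper":1.8},{"linear":[-0.05,-0.15,11],"angular":[0,0,0],"gripper":1.8},{"linear":[-0.05,-0.15,12.5],"angular":[0,0,0],"gripper":1.8},{"linear":[-0.05,-0.15,14],"angular":[0,0,0],"gripper":1.8},{"linear":[-0.05,-0.15,14.8],"angular":[0,0,0],"gripper":1.8},{"linear":[-0.05,-0.15,15],"angular":[0,0,0],"gripper":1.8},{"linear":[-0.05,-0.15,15],"angular":[0,0,0],"gripper":1.8},{"linear":[-0.05,-0.15,15],"angular":[0,0,0],"gripper":1.8},{"linear":[-0.05,-0.15,15],"angular":[0,0,0],"gripper":1.8}]'
```

```text
time: 22.23
eef_pos: [0.3818, 0.2971, 0.0926]
orientation: [-3.139, 0.001, 0.0]
force: [-0.1, 0.4, -1.2]
opening: 0.025
grasp_force: 59.3
```

```bash
python3 -m handwheel '[{"linear":[0.1,0.1,0.15],"angular":[0,0,0],"gripper":1.8},{"linear":[0.1,0.1,0.3],"angular":[0,0,0],"gripper":1.8},{"linear":[0.1,0.1,0.45],"angular":[0,0,0],"gripper":1.8},{"linear":[0.1,0.1,0.6],"angular":[0,0,0],"gripper":1.8},{"linear":[0.1,0.1,0.6],"angular":[0,0,0],"gripper":1.8},{"linear":[0.1,0.1,0.6],"angular":[0,0,0],"gripper":1.8}]'
```

```text
time: 22.73
eef_pos: [0.3821, 0.2959, 0.086]
orientation: [-3.14, 0.001, 0.002]
force: [-0.8, -1.8, 4.4]
opening: 0.0252
grasp_force: 60.0
```

```bash
python3 -m handwheel '[{"linear":[0,0,0.05],"angular":[0,0,0],"gripper":1.8},{"linear":[0,0,0.1],"angular":[0,0,0],"gripper":1.8},{"linear":[0,0,0.1],"angular":[0,0,0],"gripper":1.8},{"linear":[0,0,0.1],"angular":[0,0,0],"gripper":1.8}]'
```

```text
time: 23.07
eef_pos: [0.3822, 0.2958, 0.0859]
orientation: [-3.139, 0.001, 0.002]
force: [-2.0, -0.9, 15.6]
opening: 0.0252
grasp_force: 61.1
```

```bash
python3 -m handwheel '[{"linear":[0,0,-0.1],"angular":[0,0,0],"gripper":1.8},{"linear":[0,0,-0.1],"angular":[0,0,0],"gripper":1.8},{"linear":[0,0,-0.1],"angular":[0,0,0],"gripper":3},{"linear":[0,0,-0.1],"angular":[0,0,0],"gripper":4},{"linear":[0,0,-0.1],"angular":[0,0,0],"gripper":6.5},{"linear":[0,0,-0.1],"angular":[0,0,0],"gripper":6.5},{"linear":[0,0,-0.1],"angular":[0,0,0],"gripper":6.5},{"linear":[0,0,-0.1],"angular":[0,0,0],"gripper":6.5},{"linear":[0,0,-2],"angular":[0,0,0],"gripper":6.5},{"linear":[0,0,-5],"angular":[0,0,0],"gripper":6.5},{"linear":[0,0,-9],"angular":[0,0,0],"gripper":6.5},{"linear":[0,0,-13],"angular":[0,0,0],"gripper":6.5},{"linear":[0,0,-16.5],"angular":[0,0,0],"gripper":6.5},{"linear":[0,0,-17.4],"angular":[0,0,0],"gripper":6.5},{"linear":[0,0,-17.4],"angular":[0,0,0],"gripper":6.5}]'
python3 -c "
from h import *
plan([.644,-.013,.26],90); cap(.382,.296,.113)"
```

```text
time: 24.32
eef_pos: [0.3839, 0.2967, 0.2617]
orientation: [-3.135, 0.001, -0.005]
force: [1.3, -0.7, 0.1]
opening: 0.0649
grasp_force: 0.0
t 24.32 pos [0.3839 0.2967 0.2617] yaw -90.0 -> -90.0 lin cm [26.03 30.95  0.06] ang [-0.37 -0.2  -0.04] j7 -2.26 F [ 1.3 -0.7  0.1] op 0.0649 0.0
world unit axes in tool (cols x,y,z):
 [[ 1.    -0.001  0.003]
 [-0.001 -1.    -0.006]
 [ 0.004  0.006 -1.   ]]
cap 584 ctr [0.3796 0.2939 0.1088] w [0.0263 0.0254 0.0072] top 0.1123
```

```bash
python3 -m handwheel '[{"linear":[1.3,1.5,0],"angular":[-0.3,-0.2,0],"gripper":6.5},{"linear":[3.6,4.2,0],"angular":[-0.3,-0.2,0],"gripper":6.5},{"linear":[26,31,0],"angular":[-0.3,-0.2,0],"gripper":6.5},{"linear":[26,31,0],"angular":[-0.3,-0.2,0],"gripper":6.5},{"linear":[26,31,0],"angular":[-0.3,-0.2,0],"gripper":6.5},{"linear":[26,31,0],"angular":[-0.3,-0.2,0],"gripper":6.5},{"linear":[26,31,0],"angular":[-0.3,-0.2,0],"gripper":6.5},{"linear":[26,31,0],"angular":[-0.3,-0.2,0],"gripper":6.5},{"linear":[26,31,0],"angular":[-0.3,-0.2,0],"gripper":6.5},{"linear":[26,31,0],"angular":[-0.3,-0.2,0],"gripper":6.5},{"linear":[26,31,0],"angular":[-0.3,-0.2,0],"gripper":6.5},{"linear":[26,31,0],"angular":[-0.3,-0.2,0],"gripper":6.5},{"linear":[26,31,0],"angular":[-0.3,-0.2,0],"gripper":6.5},{"linear":[26,31,0],"angular":[-0.3,-0.2,0],"gripper":6.5},{"linear":[26,31,0],"angular":[-0.3,-0.2,0],"gripper":6.5},{"linear":[26,31,0],"angular":[-0.3,-0.2,0],"gripper":6.5},{"linear":[26,31,0],"angular":[-0.3,-0.2,0],"gripper":6.5}]'
python3 -c "
from h import *
plan([.644,-.013,.103],90); cap(.644,-.013,.132); cv2.imwrite('pics/w6.png',viewer.read_camera('wrist')[0][:,:,::-1])"
```

```text
time: 25.78
eef_pos: [0.6418, -0.0133, 0.2578]
orientation: [3.139, 0.002, -0.009]
force: [-1.1, 0.1, 0.4]
opening: 0.0652
grasp_force: 0.0
t 25.78 pos [ 0.6418 -0.0133  0.2578] yaw -89.9 -> -90.0 lin cm [ 0.31 -0.08 15.48] ang [0.17 0.32 0.08] j7 -1.58 F [-1.1  0.1  0.4] op 0.0652 0.0
world unit axes in tool (cols x,y,z):
 [[ 1.     0.001 -0.006]
 [ 0.001 -1.     0.003]
 [-0.006 -0.003 -1.   ]]
cap 862 ctr [ 0.6439 -0.0141  0.1287] w [0.0297 0.0295 0.0093] top 0.1334
```

View pics/w6.png

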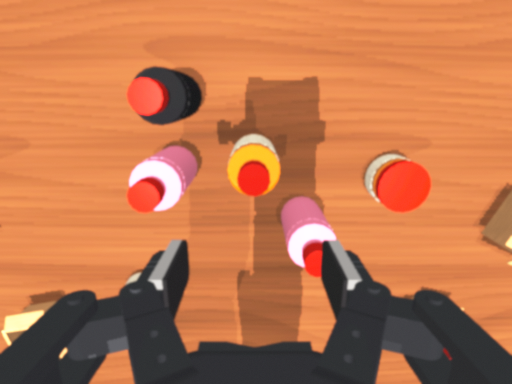

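The amber xlarge at (254,180) is the target; pink and black stand clear of the finger lanes.

```bash
python3 -m handwheel '[{"linear":[0.25,0,3],"angular":[0,0.2,0],"gripper":6.5},{"linear":[0.25,0,7],"angular":[0,0.2,0],"gripper":6.5},{"linear":[0.25,0,11],"angular":[0,0.2,0],"gripper":6.5},{"linear":[0.25,0,14],"angular":[0,0.2,0],"gripper":6.5},{"linear":[0.25,0,15.5],"angular":[0,0.2,0],"gripper":6.5},{"linear":[0.25,0,15.5],"angular":[0,0.2,0],"gripper":6.5},{"linear":[0.25,0,15.5],"angular":[0,0.2,0],"gripper":6.5},{"linear":[0.25,0,15.5],"angular":[0,0.2,0],"gripper":2},{"linear":[0.25,0,15.5],"angular":[0,0.2,0],"gripper":2},{"linear":[0.25,0,15.5],"angular":[0,0.2,0],"gripper":2},{"linear":[0.25,0,15.5],"angular":[0,0.2,0],"gripper":2},{"linear":[0.25,0,15.5],"angular":[0,0.2,0],"gripper":2},{"linear":[0.25,0,15.5],"angular":[0,0.2,0],"gripper":2},{"linear":[0.25,0,15.5],"angular":[0,0.2,0],"gripper":2},{"linear":[0.25,0,15.5],"angular":[0,0.2,0],"gripper":2}]'
```

```text
time: 27.13
eef_pos: [0.6455, -0.0148, 0.1048]
orientation: [3.139, -0.0, 0.003]
force: [-0.7, 1.0, 8.0]
opening: 0.0283
grasp_force: 58.9
```

```bash
python3 -m handwheel '[{"linear":[0,0,-1],"angular":[0,0,0],"gripper":2},{"linear":[0,0,-3],"angular":[0,0,0],"gripper":2},{"linear":[0,0,-6],"angular":[0,0,0],"gripper":2},{"linear":[0,0,-9],"angular":[0,0,0],"gripper":2},{"linear":[0,0,-12],"angular":[0,0,0],"gripper":2},{"linear":[0,0,-15],"angular":[0,0,0],"gripper":2},{"linear":[-0.3,1.2,-16.7],"angular":[0,0,0],"gripper":2},{"linear":[-1,4,-17],"angular":[0,0,0],"gripper":2},{"linear":[-1.9,7.5,-17],"angular":[0,0,0],"gripper":2},{"linear":[-2.8,11,-17],"angular":[0,0,0],"gripper":2},{"linear":[-3.8,15,-17],"angular":[0,0,0],"gripper":2},{"linear":[-4.8,19,-17],"angular":[0,0,0],"gripper":2},{"linear":[-5.8,23,-17],"angular":[0,0,0],"gripper":2},{"linear":[-6.8,27,-17],"angular":[0,0,0],"gripper":2},{"linear":[-7.8,31,-17],"angular":[0,0,0],"gripper":2},{"linear":[-8.8,34.5,-17],"angular":[0,0,0],"gripper":2},{"linear":[-9.3,36.8,-17],"angular":[0,0,0],"gripper":2},{"linear":[-9.4,37.4,-17],"angular":[0,0,0],"gripper":2},{"linear":[-9.4,37.4,-17],"angular":[0,0,0],"gripper":2},{"linear":[-9.4,37.4,-17],"angular":[0,0,0],"gripper":2}]'; python3 -c "
from h import *
plan([.552,-.388,.1078]); carton(.551,-.388,.068,.07,'w7')"
```

```text
time: 28.8
eef_pos: [0.5502, -0.3873, 0.2742]
orientation: [3.14, -0.0, -0.003]
force: [0.7, 0.6, -1.1]
opening: 0.0284
grasp_force: 59.5
t 28.8 pos [ 0.5502 -0.3873  0.2742] yaw -90.0 -> -90.0 lin cm [ 0.21  0.04 16.64] ang [ 0.1  0.1 -0. ] j7 -1.01 F [ 0.7  0.6 -1.1] op 0.0284 59.5
world unit axes in tool (cols x,y,z):
 [[ 1.    -0.    -0.002]
 [-0.    -1.     0.002]
 [-0.002 -0.002 -1.   ]]
rim 1119 ((550.1420288085938, -389.5395812988281), (86.90583801269531, 86.80966186523438), 65.03089904785156)
flaps ((549.7437744140625, -389.3540954589844), (105.8888931274414, 103.62101745605469), 66.33463287353516)
```

View pics/w7.png

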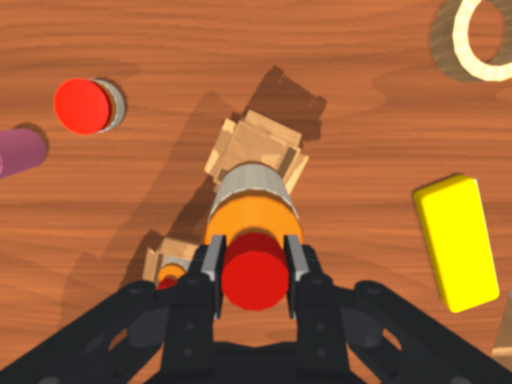

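Carton_xlarge is at about (258,155), centred at (0.550,-0.389).

```bash
python3 -m handwheel '[{"linear":[0.1,0.1,2],"angular":[0,0,0],"gripper":2},{"linear":[0.1,0.1,5],"angular":[0,0,0],"gripper":2},{"linear":[0.1,0.1,8],"angular":[0,0,0],"gripper":2},{"linear":[0.1,0.1,9],"angular":[0,0,0],"gripper":2},{"linear":[0.1,0.1,9],"angular":[0,0,0],"gripper":2},{"linear":[0.1,0.1,11],"angular":[0,0,0],"gripper":2},{"linear":[0.1,0.1,12.5],"angular":[0,0,0],"gripper":2},{"linear":[0.1,0.1,14],"angular":[0,0,0],"gripper":2},{"linear":[0.1,0.1,15.3],"angular":[0,0,0],"gripper":2},{"linear":[0.1,0.1,16],"angular":[0,0,0],"gripper":2},{"linear":[0.1,0.1,16],"angular":[0,0,0],"gripper":2},{"linear":[0.1,0.1,16],"angular":[0,0,0],"gripper":2},{"linear":[0.1,0.1,16],"angular":[0,0,0],"gripper":2}]'
```

```text
time: 29.93
eef_pos: [0.5517, -0.3906, 0.1155]
orientation: [3.137, -0.001, 0.0]
force: [-0.1, 1.0, -1.9]
opening: 0.028
grasp_force: 59.6
```

```bash
python3 -m handwheel '[{"linear":[0,-0.1,0.15],"angular":[0,0,0],"gripper":2},{"linear":[0,-0.1,0.3],"angular":[0,0,0],"gripper":2},{"linear":[0,-0.1,0.45],"angular":[0,0,0],"gripper":2},{"linear":[0,-0.1,0.6],"angular":[0,0,0],"gripper":2},{"linear":[0,-0.1,0.65],"angular":[0,0,0],"gripper":2},{"linear":[0,-0.1,0.65],"angular":[0,0,0],"gripper":2},{"linear":[0,-0.1,0.65],"angular":[0,0,0],"gripper":2}]'
```

```text
time: 30.52
eef_pos: [0.5509, -0.3891, 0.1079]
orientation: [3.138, -0.001, -0.002]
force: [-1.0, -0.1, -0.4]
opening: 0.0285
grasp_force: 59.9
```

```bash
python3 -m handwheel '[{"linear":[0,0,0.05],"angular":[0,0,0],"gripper":2},{"linear":[0,0,0.1],"angular":[0,0,0],"gripper":2},{"linear":[0,0,0.1],"angular":[0,0,0],"gripper":2},{"linear":[0,0,0.1],"angular":[0,0,0],"gripper":2}]'
```

```text
time: 30.85
eef_pos: [0.5513, -0.3891, 0.1078]
orientation: [3.138, -0.001, -0.001]
force: [-0.8, 1.8, 6.4]
opening: 0.0284
grasp_force: 60.4
```

```bash
python3 -m handwheel '[{"linear":[0,0,-0.05],"angular":[0,0,0],"gripper":2},{"linear":[0,0,-0.05],"angular":[0,0,0],"gripper":2},{"linear":[0,0,-0.05],"angular":[0,0,0],"gripper":3.2},{"linear":[0,0,-0.05],"angular":[0,0,0],"gripper":4},{"linear":[0,0,-0.05],"angular":[0,0,0],"gripper":6.5},{"linear":[0,0,-0.05],"angular":[0,0,0],"gripper":6.5},{"linear":[0,0,-0.05],"angular":[0,0,0],"gripper":6.5},{"linear":[0,0,-0.05],"angular":[0,0,0],"gripper":6.5},{"linear":[0,0,-2],"angular":[0,0,0],"gripper":6.5},{"linear":[0,0,-5],"angular":[0,0,0],"gripper":6.5},{"linear":[0,0,-9],"angular":[0,0,0],"gripper":6.5},{"linear":[0,0,-13],"angular":[0,0,0],"gripper":6.5},{"linear":[0,0,-15],"angular":[0,0,0],"gripper":6.5},{"linear":[-10,0,-15],"angular":[0,0,0],"gripper":6.5},{"linear":[-10,0,-15],"angular":[0,0,0],"gripper":6.5},{"linear":[-10,0,-15],"angular":[0,0,0],"gripper":6.5},{"linear":[-10,0,-15],"angular":[0,0,0],"gripper":6.5}]'
python3 -c "
from h import *
cap(.55,-.389,.135)
for c in('top','scene'):
  p,d=viewer.read_camera(c); cv2.imwrite(f'pics/{c}9.png',p[:,:,::-1])
  if c=='top':
    W=world(c,d,viewer.get_calibration(c))
    for x,y,z in[(.545,.391,.069),(.393,-.278,.091),(.382,.296,.113),(.55,-.389,.135)]:
      t=W[(d>0)&(np.hypot(W[...,0]-x,W[...,1]-y)<.03)&(W[...,2]>z-.015)]
      print(len(t),t.mean(0).round(4) if len(t) else 0,t[:,2].max() if len(t) else 0)
"
```

```text
time: 32.27
eef_pos: [0.445, -0.3901, 0.2574]
orientation: [3.137, -0.01, -0.01]
force: [-0.2, -0.8, -0.3]
opening: 0.0652
grasp_force: 0.0
cap 1176 ctr [ 0.5526 -0.3875  0.1321] w [0.0293 0.0293 0.0089] top 0.1366
48 [0.5449 0.3882 0.0666] 0.0713459273423569
1454 [ 0.3841 -0.2877  0.6628] 0.7295916707400547
77 [0.3835 0.2934 0.1106] 0.1157107100344772
99 [ 0.5495 -0.3852  0.1332] 0.13827033768181274
```

View pics/top9.png

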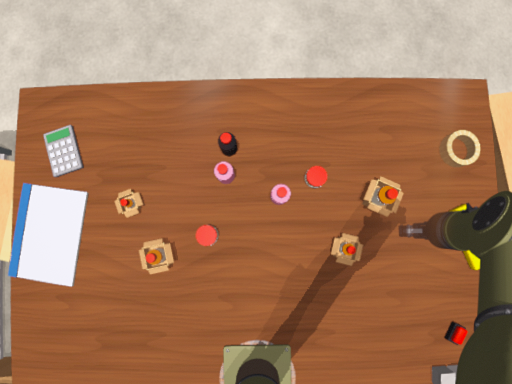

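View pics/scene9.png

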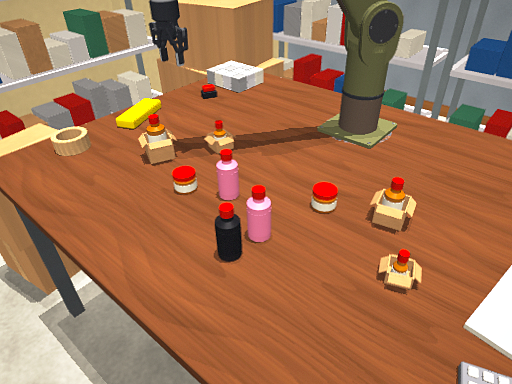

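All four bottles stand upright in their own cartons: in the top view at (125,203), (351,250), (152,257) and (392,194). The jars are where they were, and the arm is clear.

```bash
python3 -c "
from station import finish_job; print(finish_job())"
```

```text
the job is handed in; nothing more can be done
None
```

I packed the four amber bottles upright, each in the carton of its own size, smallest to largest, left the jars and look-alikes where they stood, and handed the job in at about 32 s of robot time.

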